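# Pass the polished core insert through the spring gate

## Task

Push the yellow spring gate of the clean tray open with one finger and, while that finger keeps it open, push the shiny core insert along its track through the gateway into the blue-fenced pen with the other finger; the gate must never touch the insert. Slide the insert, never lift it or tip it, and push it far enough in that, when you withdraw, the gate swings fully shut behind it without touching it. Leave everything else on the bench where it is.

Things in the scene. Friction and masses are not known exactly. Their poses are not given: they have to be found in the camera images.
- tray: Fixed dark steel tray, floor 12 mm above the bench. Origin at bench level, straight below the gate's hinge pin. +x: push direction into the pen; +y: across, from hinge to track; z up. Positions (x, y) in all these notes are mm in this frame. It covers x -125 to 195, y -19 to 108. The floor at y -12 to 54 is free for a finger.
- track (a point): Point (0, 77) on the tray floor, on the centre line of the insert's straight track, which runs along tray x from -120 to 190. Two white rails, 36 mm apart (y 54-59 and 95-100), 8 mm high above the floor, guide the insert.
- pen_spot (a point): Point (118, 77) on the tray floor: middle of the thin green mark (x 88 to 148) in the pen, about where the insert may end. The pen is open above; blue fences, 28 mm above the floor, bound it: y -17 to -12 (x 5 to 195), y 101 to 106 (x 55 to 195) and x 190 to 195. The swinging gate misses an insert whose centre is past x = 98.
- hinge_pin (a point): Top of the gate's vertical hinge pin, at (0, 0), 60 mm above the bench. A spring shuts the gate in about a second (0.018 N m shut, 0.05 N m fully open: 1 to 3 N at a finger 20 mm from the pin). A finger going straight along +x at y about 20 swings it open and, sliding along it, keeps it open until it passes x about 97.
- gate (a joint): Angle of the yellow gate, rad: 0 shut, grows as it swings into the pen, stop at 1.05. An upright plate 4 mm thick on the hinge pin, reaching 100 mm from it, 24 to 54 mm above the bench (clear over the rails). Shut, it lies slantwise from the pin to (50, 87), 30 degrees from tray +y towards +x; at 1.05 it lies along tray +x at y = 0.
- gate_tip (a point): Middle height of the gate's free edge, 100 mm from the hinge pin, 39 mm above the bench.
- insert: The shiny polished steel core insert, loose, about 0.27 kg, oiled and sliding easily (friction about 0.2), standing on the track before the gate: a square heel 32 x 32 mm, 24 mm high, square to the track, with a round core 22 mm across on top, 52 mm high in all. Origin at the centre of its underside, 12 mm above the bench; z up.
- rough_insert: Bystander: a dark unpolished insert of the same shape, standing on the bench. Origin at the centre of its underside.
- copper_lap: Bystander: round copper lap, 60 mm across, with a stub, 34 mm high in all. Origin at the centre of its underside.
- stone: Bystander: grey silicon carbide stone 100 x 25 x 13 mm, long along its x. Origin at the centre of its underside.
- parallel_bar: Bystander: steel parallel bar 150 x 12 x 25 mm, long along its x. Origin at the centre of its underside.
- paste_jar: Bystander: small jar with red cap, 48 mm across, 50 mm high. Origin at the centre of its underside.
- vise: Bench vise with brass jaw covers, bolted down, about 190 x 110 mm and 112 mm high, handle towards its -x. Origin at the centre of its foot.
Not all that is in view belongs to the job. Leave any purple look-alike of the insert alone.

How it is judged:
By the outcome, as a careful person would: the job done as asked, in the order asked, and still so for the second after the job is handed in, with the robot touching nothing.
It also fails if it takes over 40 s, if anything falls off the work surface, if the arm or the gripper's body presses on something with over 40 N, if the wrist force passes 120 N, or if a joint passes its speed limit or range.

## Robot

A 6-joint arm with a two-finger parallel gripper is mounted at the origin on the work surface. World frame = base frame: x ahead of the robot, y to its left, z up, the work surface at z = 0. Lengths are in m, angles in rad, forces in N, time in s.
With the tool pointing down it reaches from about 0.4 to 0.925 m from the base axis. Payload 3.4 kg.
Tool frame: the origin (TCP) lies at the very end of the fingers, on their centre line; the grasp point (between the pads) lies 19 mm behind it; z points along the fingers, y is the direction in which the jaws open and shut (so a half turn about z gives the same grasp; the last joint's range is limited). The gripper opens to 85 mm and grips with 20 to 120 N. Pads are 22 mm wide; open, the fingers measure 114 mm over their backs; the gripper's body (76 mm by 85 mm) begins 54 mm behind the grasp point. The pads swing forward as they close: fully open they stand 13 mm farther back than shut.
Start: joints at [-1.22, 0.307, 1.506, -0, 1.328, -0.073], TCP at [0.236, -0.524, 0.231] pointing down, gripper open.
Joint ranges: [-3.12, 3.12], [-1.05, 2.28], [0.14, 2.33], [-1.42, 4.57], [0.1, 2.73], [-2.68, 2.68]. Speed limits (rad/s): [2.57, 2.57, 3.14, 3.14, 3.14, 3.14].

## Interface

Orientations are given as a unit quaternion [w, x, y, z].
In Python, from station import r gives the robot as it stands.
- The arm moves only by the tool apply_moves, never from a script. Its argument "series" is a list of rows, each a list of 2 entries, a list of its own where there are three numbers: the shift along the world's x, y, z in cm, then the turn about the world's z in degrees. A call has 1 to 5 rows; each row shifts and turns the pose as measured when the row begins; what a row does not reach is not made up. A row lasts 1/10 s, in which the tool goes at most 50 mm and 8.59 degrees, less where a joint would pass 70% of its speed; a pose out of reach is approached as far as the arm can. A call with a gripper value outside its range is refused whole. "gripper" is the closure, from -1 (fully open) to 1 (shut), so that 0 is half open, set as the call begins (left out, the last holds). The fingers move at their own pace and stop on an object; "force" is the grip in N (left out, the last holds). Time passes only in rows, so rows that do not move let the fingers close. It gives the time, the measured TCP pose, the force and the opening at its end, in the units of the state.
- r.read_state(): the state, without advancing time (a new reading comes with each control period).
- r.snapshot(name): name is "side" or "top"; returns the picture (420x560x3 uint8, red, green, blue); there is no depth.
- r.calibration(name): a dict with "fx", "fy", "cx", "cy" (pixels), "view" (4x4, takes a point from world to camera coordinates). Camera axes: x right, y down, z forward; pixel columns grow to the right and rows downward; lengths in m; the calibration is good to about 2 mm. A picture is of the moment at which its call begins. calibration takes no time and is no camera call.
- r.finish_job(): hands the job in, once; it reports no verdict.
The state is a dict: "time": time; "joint_positions": joint angles; "joint_vel": joint speeds; "tau": joint torques, N m; "tcp_pos": TCP position; "eef_rot": TCP orientation; "contact_force": force on the tool from outside, world axes, zero at the start; "moment": the same for the moment, N m; "opening": finger opening in m.
Only numpy, scipy, OpenCV 4.12 (cv2) and the standard library are available. Lean on these libraries where they do the work, as an engineer would, in place of code of your own. Each camera call takes 0.05 s, during which the arm holds its last target. There are 200 camera calls.

## Working session

There is one attempt and no reset: what is moved stays moved. The work goes in short steps, Python scripts to look and compute and a tool call to move; the robot and the scene stay as the last step left them, time stands still between calls to the robot, and variables do not carry over. Pictures are saved under pics/ and viewed, about 8 in all and at most 12, crops included, and the job is handed in when it is done.

Besides the shell and the picture viewer there is one more tool, called after ">>>" as a command line: name --argument value ..., lists and objects as JSON in quotes. apply_moves: Moves the arm, as the interface text tells. Its arguments: {"type":"object","properties":{"series":{"type":"array","items":{"type":"array"}},"gripper":{"type":"number"},"force":{"type":"number"}},"required":["series"]}

```bash
mkdir -p pics; ls; python3 - <<'E'
from station import r
import cv2
for n in("top","side"):
    im=r.snapshot(n); cv2.imwrite(f"pics/{n}0.png",im[:,:,::-1]); print(n,r.calibration(n))
print(r.read_state())
E
```

```text
pics
top {'fx': 511.9110281314893, 'fy': 511.9110281314893, 'cx': 276.04025048529166, 'cy': 211.68283274144738, 'view': array([[ 0.01291233, -0.99972104,  0.01977635, -0.01457154],
       [-0.99811153, -0.01407437, -0.05979365,  0.52762875],
       [ 0.06005531, -0.01896693, -0.99801484,  1.33658051],
       [ 0.        ,  0.        ,  0.        ,  1.        ]])}
side {'fx': 426.9409464490158, 'fy': 426.9409464490158, 'cx': 279.9832739098434, 'cy': 217.15752884544588, 'view': array([[ 0.98862878, -0.1498911 ,  0.0120743 , -0.51387264],
       [-0.07037467, -0.53213228, -0.84373138,  0.11029564],
       [ 0.13289295,  0.8332874 , -0.53662983,  1.24034213],
       [ 0.        ,  0.        ,  0.        ,  1.        ]])}
{'time': 0.1, 'joint_positions': array([-1.22051939e+00,  3.07475152e-01,  1.50752642e+00, -1.61502540e-06,
        1.32837928e+00, -7.35076389e-02]), 'joint_vel': array([-0.00039349, -0.00239749, -0.00475554, -0.00017051, -0.00109749,
       -0.00133227]), 'tau': array([ 1.47607211e-04, -4.58528924e+01, -2.52608532e+01, -3.07591358e-05,
        5.62620669e-03, -1.32463853e-05]), 'tcp_pos': array([ 0.23621086, -0.52357284,  0.2304925 ]), 'eef_rot': array([-8.85446161e-04,  9.77634266e-01,  2.10310348e-01, -1.24111664e-04]), 'contact_force': array([ 0.13080712, -0.5302797 , -0.2875006 ]), 'moment': array([ 0.03074796,  0.04099098, -0.00685447]), 'opening': 0.08550220685988633}
```

View pics/top0.png

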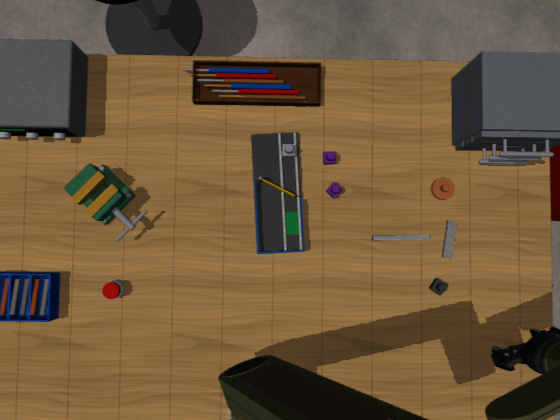

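View pics/side0.png

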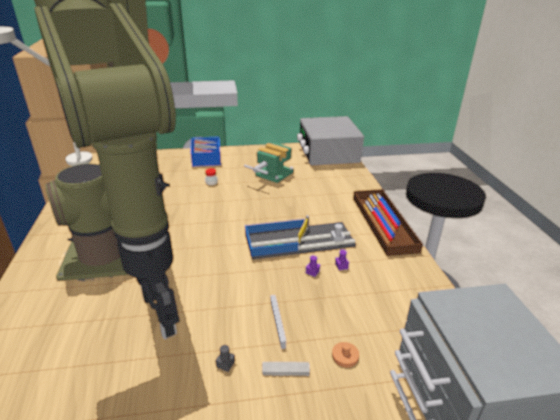

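The top view shows the shiny insert on the tray at (289,150). The look-alikes are the purple ones at (331,157) and (335,190) and the dark rough insert at (439,286). The insert is the one on the track before the yellow gate, whose hinge is at (261,180). I'll check that in a close crop.

```bash
cat > h.py <<'E'
import numpy as np,cv2
from station import r
def ray(n,uv,z):
    c=r.calibration(n);V=c["view"];R=V[:3,:3];o=-R.T@V[:3,3]
    d=R.T@np.array([(uv[0]-c["cx"])/c["fx"],(uv[1]-c["cy"])/c["fy"],1]);return o+d*(z-o[2])/d[2]
def proj(n,p):
    c=r.calibration(n);q=c["view"][:3,:3]@np.array(p)+c["view"][:3,3];return np.array([c["fx"]*q[0]/q[2]+c["cx"],c["fy"]*q[1]/q[2]+c["cy"]])
E
python3 - <<'E'
from h import *
im=cv2.imread("pics/top0.png")
c=im[120:265,240:350]; cv2.imwrite("pics/c1.png",cv2.resize(c,None,fx=4,fy=4,interpolation=cv2.INTER_NEAREST))
hsv=cv2.cvtColor(im,cv2.COLOR_BGR2HSV)
def m(lo,hi):
    k=cv2.inRange(hsv,lo,hi);k2=np.zeros_like(k);k2[122:265,240:315]=k[122:265,240:315];return np.argwhere(k2)[:,::-1]
for nm,lo,hi in(("blue",(100,120,50),(125,255,255)),("green",(45,100,60),(80,255,255)),("yellow",(20,180,100),(35,255,255))):
    p=m(lo,hi).astype(np.float32);print(nm,len(p),cv2.minAreaRect(p),cv2.boxPoints(cv2.minAreaRect(p)).tolist())
p=m((0,0,0),(180,90,70));print(cv2.boxPoints(cv2.minAreaRect(p.astype(np.float32))).tolist())
E
```

```text
blue 349 ((278.928955078125, 216.07855224609375), (72.55935668945312, 46.89142608642578), 87.1375961303711) [[253.70077514648438, 181.01495361328125], [300.5337219238281, 178.67330932617188], [304.1571350097656, 251.14215087890625], [257.3241882324219, 253.48379516601562]]
green 285 ((291.33538818359375, 222.53692626953125), (23.075529098510742, 12.25887393951416), 86.8201675415039) [[284.57537841796875, 211.35691833496094], [296.81536865234375, 210.6769256591797], [298.09539794921875, 233.71693420410156], [285.85540771484375, 234.3969268798828]]
yellow 64 ((277.9000244140625, 187.20001220703125), (35.7770881652832, 1.3416407108306885), 26.56505012512207) [[261.60003662109375, 179.80001831054688], [262.20001220703125, 178.60000610351562], [294.20001220703125, 194.60000610351562], [293.60003662109375, 195.80001831054688]]
[[250.8087158203125, 134.21170043945312], [299.1399841308594, 131.77072143554688], [305.05694580078125, 248.92642211914062], [256.7256774902344, 251.36740112304688]]
```

View pics/c1.png

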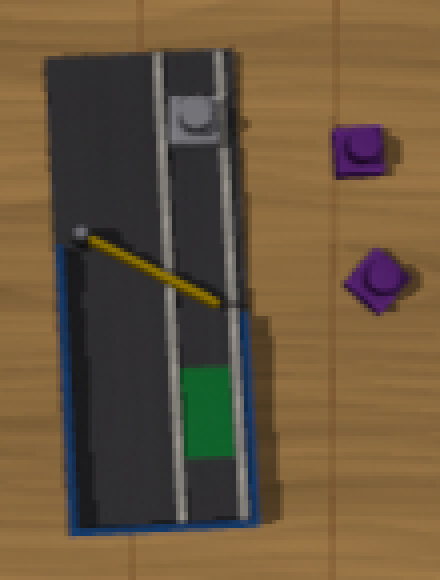

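The crop shows the shiny square-heeled insert on the track at about crop (196,118), which is full-image (289,149). The hinge pin is at crop (81,233), the gate tip at (220,302) and the green mark is centred at (208,412). The purple pieces are outside the tray. Next I'll fit the tray pose.

```bash
python3 - <<'E'
from h import *
from scipy.optimize import least_squares
f=lambda x,y:(240+x/4-.4,120+y/4-.4)
P=[((0,0,.060),f(81,232)),((195,-17,.040),f(70,535)),((195,106,.040),f(260,523)),((-125,-19,.012),f(45,60)),((118,77,.012),(291.3,222.5)),((-125,108,.012),f(231,48))]
T=np.array([a[:2] for a,_ in P])/1000; W=np.array([ray("top",u,a[2])[:2] for a,u in P])
def tr(q,T): c,s=np.cos(q[2]),np.sin(q[2]);return T@np.array([[c,s],[-s,c]])+q[:2]
q=least_squares(lambda q:(tr(q,T)-W).ravel(),[.6,0,3.1]).x
print(q,np.degrees(q[2]),((tr(q,T)-W)*1000).round(1).tolist())
np.save("q.npy",q)
inv=lambda w:(np.array([[np.cos(q[2]),np.sin(q[2])],[-np.sin(q[2]),np.cos(q[2])]])@(w[:2]-q[:2])*1000).round(1)
print("insert top",inv(ray("top",f(196,117),.064)),"tip",inv(ray("top",f(219,303),.054)))
print("heel near edges", [inv(ray("top",f(*e),.036)) for e in((168,96),(221,143),(168,143))])
for t in ((-140,20),(-100,50),(0,20),(97,20),(118,77)):print(t,tr(q,np.array([t])/1000))
im=r.snapshot("side");
s=lambda X,z:proj("side",[*tr(q,np.array([X])/1000)[0],z])
for X,z in(((0,0),.06),((50,87),.054),((195,106),.04)):print(X,s(X,z))
c=im[205:270,235:365,::-1];cv2.imwrite("pics/c2.png",cv2.resize(c,None,fx=6,fy=6,interpolation=cv2.INTER_CUBIC))
E
```

```text
[0.6123339  0.03646208 3.20994269] 183.91616880071808 [[0.2, 0.4], [-1.3, -0.4], [-2.2, -0.5], [2.4, 1.5], [-0.0, -0.1], [0.8, -1.0]]
insert top [-69.5  78.1] tip [50.1 86.6]
heel near edges [array([-89.4,  62.1]), array([-56.5,  95. ]), array([-58.3,  60.3])]
(-140, 20) [[0.75337294 0.02607034]]
(-100, 50) [[ 0.71551525 -0.00659149]]
(0, 20) [[0.61369984 0.01650878]]
(97, 20) [[0.51692633 0.00988399]]
(118, 77) [[ 0.49986828 -0.04841715]]
(0, 0) [308.04616592 216.24416739]
(50, 87) [299.4947039  235.49016435]
(195, 106) [251.38717002 249.21503892]
```

View pics/c2.png

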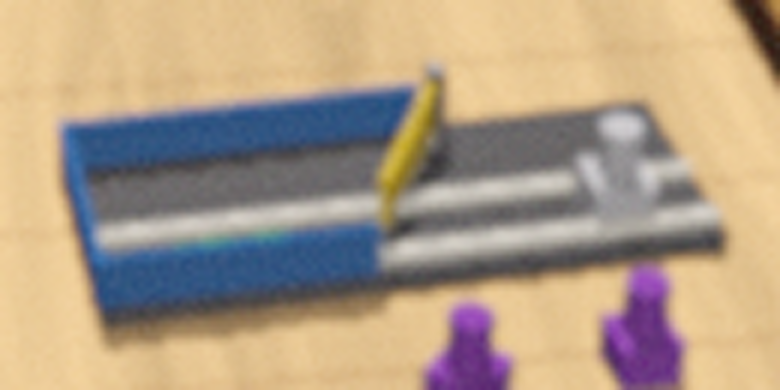

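The tray fit is good to about 2 mm, and the projections into the side view agree. In the side view the insert stands upright on the track before the gate.

- **Layout:** the jaws lie across the tray, with the gate finger leading the insert finger by about 20 mm. The gate finger runs at y≈21 and the insert finger at y≈77, with an opening of about 45 mm.
- **Orientation:** the present yaw is already close to what this needs.

```bash
cat >> h.py <<'E'
q=np.load("q.npy")
Rq=np.array([[np.cos(q[2]),-np.sin(q[2])],[np.sin(q[2]),np.cos(q[2])]])
t2w=lambda t:Rq@(np.array(t)/1000)+q[:2]
w2t=lambda w:Rq.T@(np.array(w)[:2]-q[:2])*1000
def rep():
    s=r.read_state();w,x,y,z=s["eef_rot"];ya=np.array([2*(x*y-w*z),1-2*(x*x+z*z)])
    a=Rq.T@ya;a=a if a[1]<0 else -a;c=w2t(s["tcp_pos"]);h=s["opening"]/2*1000+7.25
    print("t",round(s["time"],2),"tcp",s["tcp_pos"].round(4),"tray",c.round(1),"gatef",(c+h*a).round(1),"insf",(c-h*a).round(1),"open",round(s["opening"]*1000,1),"F",s["contact_force"].round(1),"a",a.round(3),"yaw",np.degrees(np.arctan2(a[0],-a[1])).round(1))
E
python3 - <<'E'
from h import *
rep()
s=r.read_state()["tcp_pos"][:2]
print(t2w((-108,49)),t2w((-108,49))-s, "per tray x mm:",Rq[:,0],Rq[:,1])
E
```

```text
t 0.15 tcp [ 0.2362 -0.5236  0.2306] tray [413.5 533.1] gatef [430.8 486.4] insf [396.1 579.8] open 85.1 F [-0.2 -0.4  0.6] a [ 0.348 -0.938] yaw 20.4
[ 0.72342827 -0.00504745] [0.48718539 0.51860207] per tray x mm: [-0.99766505 -0.06829683] [ 0.06829683 -0.99766505]
```

>>> apply_moves --series '[[[3.2, 3.4, 0], 0], [[3.2, 3.4, 0], 0], [[3.2, 3.4, 0], 0], [[3.2, 3.4, 0], 0], [[3.2, 3.4, 0], 0]]' --gripper -0.06

```text
time: 0.65
tcp_pos: [0.3959, -0.3535, 0.2286]
eef_rot: [-0.0, 0.979, 0.204, -0.001]
contact_force: [1.1, -1.0, -0.8]
opening: 0.0453
```

>>> apply_moves --series '[[[3.2, 3.4, 0], 0], [[3.2, 3.4, 0], 0], [[3.2, 3.4, 0], 0], [[3.2, 3.4, 0], 0], [[3.2, 3.4, 0], 0]]'

```text
time: 1.15
tcp_pos: [0.5602, -0.175, 0.2277]
eef_rot: [-0.001, 0.979, 0.204, -0.002]
contact_force: [1.2, -0.4, 0.1]
opening: 0.0452
```

>>> apply_moves --series '[[[3.2, 3.4, 0], 0], [[3.2, 3.4, 0], 0], [[3.2, 3.4, 0], 0], [[3.2, 3.4, 0], 0], [[0, 0, 0], 0]]'

```text
time: 1.65
tcp_pos: [0.6955, -0.0266, 0.2249]
eef_rot: [-0.002, 0.978, 0.207, -0.002]
contact_force: [-1.2, -0.8, -0.0]
opening: 0.0448
```

```bash
python3 - <<'E'
from h import *
rep();s=r.read_state()["tcp_pos"]
print((t2w((-108,49))-s[:2])*100)
E
```

```text
t 1.65 tcp [ 0.6955 -0.0266  0.2249] tray [-78.7  68.6] gatef [-68.5  40.7] insf [-88.8  96.5] open 44.8 F [-1.2 -0.8 -0. ] a [ 0.341 -0.94 ] yaw 20.0
[2.79290525 2.15659111]
```

Now I'll finish the lateral move and descend to about z = 0.06, behind the insert. From there I'll look from the side.

>>> apply_moves --series '[[[2.8, 2.2, 0], 0], [[0, 0, -4], 0], [[0, 0, -4], 0], [[0, 0, -4], 0], [[0, 0, -3], 0]]'

```text
time: 2.15
tcp_pos: [0.7281, -0.0027, 0.0752]
eef_rot: [0.0, 0.978, 0.209, 0.003]
contact_force: [0.6, -0.5, -0.5]
opening: 0.0453
```

```bash
python3 - <<'E'
from h import *
rep();s=r.read_state()["tcp_pos"]
print((t2w((-108,49))-s[:2])*100)
for n,b in(("side",(150,290,230,430)),("top",(90,230,220,360))):
    im=r.snapshot(n);c=im[b[0]:b[1],b[2]:b[3],::-1];cv2.imwrite(f"pics/{n}3.png",cv2.resize(c,None,fx=3.8,fy=3.8,interpolation=cv2.INTER_CUBIC))
rep()
E
```

```text
t 2.15 tcp [ 0.7281 -0.0027  0.0752] tray [-112.8   46.9] gatef [-102.5   18.9] insf [-123.2   75. ] open 45.3 F [ 0.6 -0.5 -0.5] a [ 0.345 -0.938] yaw 20.2
[-0.4692194  -0.23896893]
t 2.25 tcp [ 0.7249 -0.0026  0.072 ] tray [-109.6   46.6] gatef [-99.3  18.5] insf [-119.9   74.7] open 45.4 F [-1.1 -0.3  0.5] a [ 0.345 -0.939] yaw 20.2
```

View pics/side3.png

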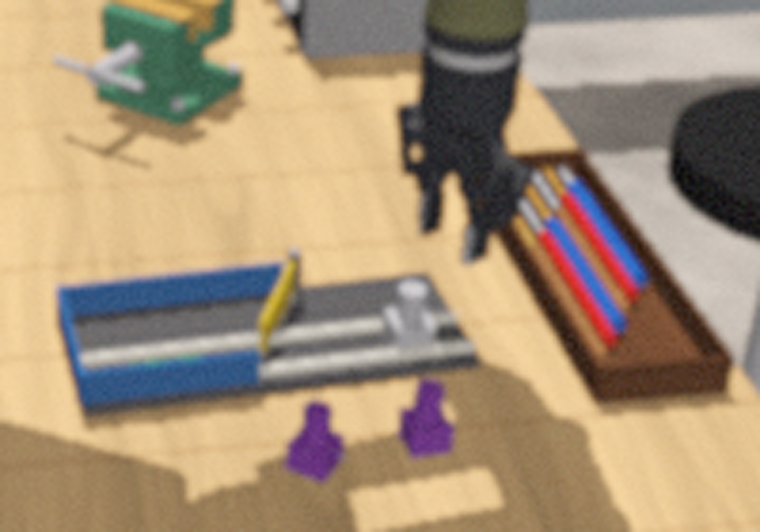

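The side crop shows both fingertips above the tray's rear end, at crop (472,260) for the insert finger and (428,232) for the gate finger. I'll work out the true tip height from these.

```bash
python3 - <<'E'
from h import *
for nm,t in(("ins",(-122,75)),("gate",(-101,18.8))):
  for z in(.065,.075,.085,.095):
    p=proj("side",[*t2w(t),z]);print(nm,z,((p-[230,150])*3.8).round(0))
rep()
E
```

```text
ins 0.065 [472. 280.]
ins 0.075 [473. 269.]
ins 0.085 [475. 258.]
ins 0.095 [476. 248.]
gate 0.065 [423. 245.]
gate 0.075 [424. 235.]
gate 0.085 [425. 225.]
gate 0.095 [426. 214.]
t 2.25 tcp [ 0.7249 -0.0026  0.072 ] tray [-109.6   46.6] gatef [-99.3  18.5] insf [-119.9   74.7] open 45.4 F [-1.1 -0.3  0.5] a [ 0.345 -0.939] yaw 20.2
```

>>> apply_moves --series '[[[0, -0.3, -2], 0], [[0, 0, -2], 0], [[0, 0, -0.8], 0], [[0, 0, 0], 0]]'

```text
time: 2.65
tcp_pos: [0.7276, -0.0075, 0.0282]
eef_rot: [0.0, 0.978, 0.208, 0.002]
contact_force: [-0.2, 0.5, -0.6]
opening: 0.0448
```

```bash
python3 - <<'E'
from h import *
rep()
b=(165,265,260,400)
im=r.snapshot("side");c=im[b[0]:b[1],b[2]:b[3],::-1];cv2.imwrite(f"pics/side4.png",cv2.resize(c,None,fx=5.5,fy=5.5,interpolation=cv2.INTER_CUBIC))
rep()
E
```

```text
t 2.65 tcp [ 0.7276 -0.0075  0.0282] tray [-111.9   51.7] gatef [-101.7   23.9] insf [-122.2   79.6] open 44.8 F [-0.2  0.5 -0.6] a [ 0.344 -0.939] yaw 20.1
t 2.7 tcp [ 0.7282 -0.0076  0.029 ] tray [-112.6   51.8] gatef [-102.2   23.7] insf [-122.9   80. ] open 45.4 F [ 0.4 -0.3 -0. ] a [ 0.344 -0.939] yaw 20.1
```

View pics/side4.png

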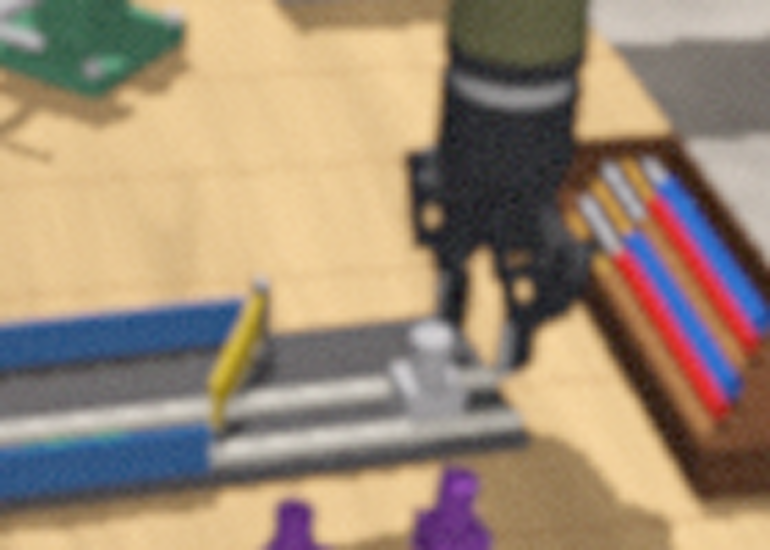

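>>> apply_moves --series '[[[-0.5, 0.2, -0.4], 0], [[-0.5, 0, -0.3], 0], [[0, 0, 0], 0]]'

```text
time: 3.0
tcp_pos: [0.7198, -0.0056, 0.026]
eef_rot: [0.001, 0.978, 0.208, 0.005]
contact_force: [0.6, 0.3, 0.3]
opening: 0.0447
```

```bash
python3 -c "
from h import *
rep()"
```

```text
t 3.0 tcp [ 0.7198 -0.0056  0.026 ] tray [-104.4   49.4] gatef [-94.2  21.6] insf [-114.6   77.1] open 44.7 F [0.6 0.3 0.3] a [ 0.344 -0.939] yaw 20.1
```

>>> apply_moves --series '[[[0, 0, -0.4], 0], [[-0.8, -0.05, 0], 0], [[-0.8, -0.05, 0], 0], [[-0.8, -0.05, 0], 0], [[0, 0, 0], 0]]'

```text
time: 3.5
tcp_pos: [0.6944, -0.007, 0.0232]
eef_rot: [0.001, 0.978, 0.209, 0.007]
contact_force: [-1.0, -0.6, -0.6]
opening: 0.0452
```

```bash
python3 -c "
from h import *
rep()"
```

```text
t 3.5 tcp [ 0.6944 -0.007   0.0232] tray [-78.9  48.9] gatef [-68.6  20.9] insf [-89.2  76.9] open 45.2 F [-1.  -0.6 -0.6] a [ 0.345 -0.939] yaw 20.2
```

>>> apply_moves --series '[[[-1, -0.07, 0], 0], [[-1, -0.07, 0], 0], [[-1, -0.07, 0], 0], [[-1, -0.07, 0], 0], [[0, 0, 0], 0]]'

```text
time: 4.0
tcp_pos: [0.6507, -0.01, 0.0235]
eef_rot: [0.002, 0.978, 0.208, 0.007]
contact_force: [0.0, -0.1, -0.6]
opening: 0.0448
```

```bash
python3 - <<'E'
from h import *
rep()
b=(165,265,235,375)
im=r.snapshot("side");c=im[b[0]:b[1],b[2]:b[3],::-1];cv2.imwrite(f"pics/side5.png",cv2.resize(c,None,fx=5.5,fy=5.5,interpolation=cv2.INTER_CUBIC))
rep()
E
```

```text
t 4.0 tcp [ 0.6507 -0.01    0.0235] tray [-35.1  49. ] gatef [-24.9  21.1] insf [-45.3  76.8] open 44.8 F [ 0.  -0.1 -0.6] a [ 0.344 -0.939] yaw 20.1
t 4.05 tcp [ 0.6516 -0.01    0.0237] tray [-36.   49.1] gatef [-25.7  21. ] insf [-46.3  77.1] open 45.3 F [ 0.2 -0.3 -0.4] a [ 0.344 -0.939] yaw 20.1
```

View pics/side5.png

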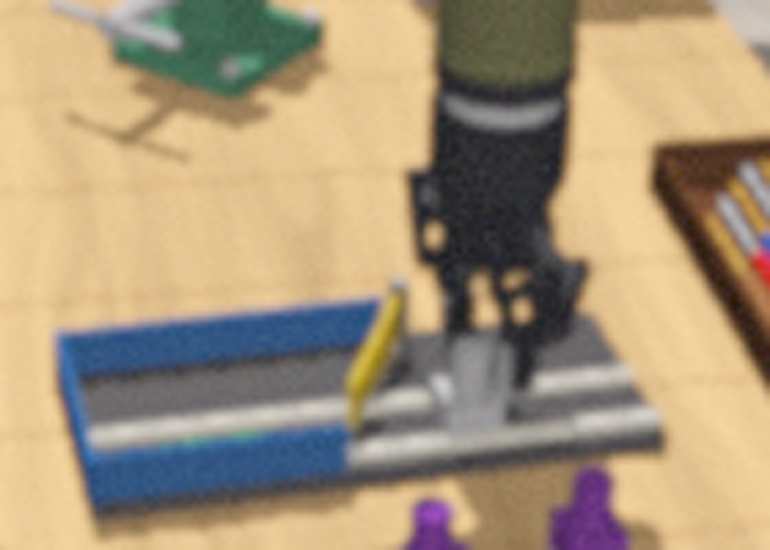

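The insert stands upright just ahead of the right-hand finger, with its heel at crop x 442–510. The gate is still shut, at (350–400, 290–400). I'll measure how far the insert is ahead of the finger.

```bash
python3 - <<'E'
from h import *
for x in(-33,-25,-17,-5,-1,5): print(x,((proj("side",[*t2w((x,93)),.020])-[235,165])*5.5).round(0),((proj("side",[*t2w((x,77)),.064])-[235,165])*5.5).round(0))
E
```

```text
-33 [504. 428.] [500. 344.]
-25 [489. 430.] [486. 346.]
-17 [475. 431.] [472. 348.]
-5 [454. 434.] [450. 350.]
-1 [447. 435.] [443. 351.]
5 [436. 436.] [432. 352.]
```

>>> apply_moves --series '[[[-1, -0.07, 0], 0], [[-1, -0.07, 0], 0], [[-1, -0.07, 0], 0], [[-1, -0.07, 0], 0], [[-1, -0.07, 0], 0]]'

```text
time: 4.55
tcp_pos: [0.604, -0.0142, 0.025]
eef_rot: [0.003, 0.978, 0.208, 0.013]
contact_force: [2.5, 0.1, -1.3]
opening: 0.0456
```

```bash
python3 - <<'E'
from h import *
rep()
b=(165,265,225,365)
im=r.snapshot("side");c=im[b[0]:b[1],b[2]:b[3],::-1];cv2.imwrite(f"pics/side6.png",cv2.resize(c,None,fx=5.5,fy=5.5,interpolation=cv2.INTER_CUBIC))
rep()
E
```

```text
t 4.55 tcp [ 0.604  -0.0142  0.025 ] tray [11.8 49.9] gatef [22.1 21.7] insf [ 1.4 78.1] open 45.6 F [ 2.5  0.1 -1.3] a [ 0.344 -0.939] yaw 20.1
t 4.6 tcp [ 0.601  -0.0141  0.0247] tray [14.8 49.7] gatef [25.1 21.7] insf [ 4.5 77.7] open 45.2 F [-0.4 -0.5 -0. ] a [ 0.344 -0.939] yaw 20.1
```

View pics/side6.png

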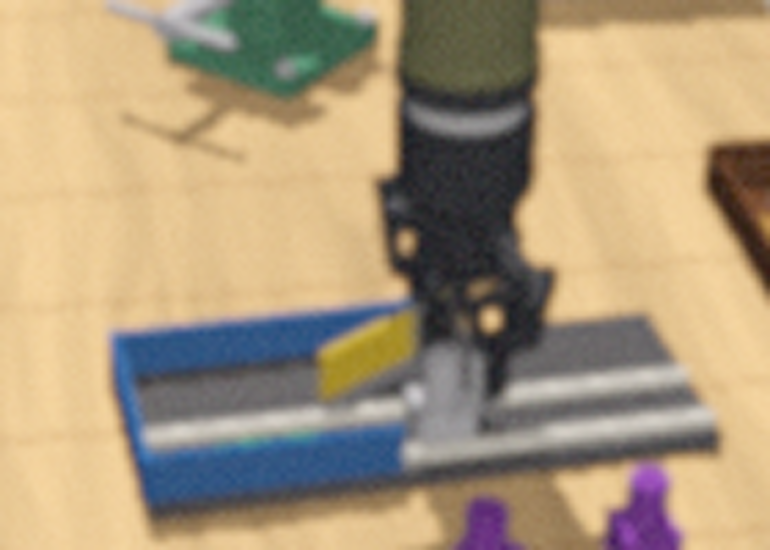

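The gate has swung well open, with its tip at crop (320,370). The insert is upright at crop (445,390), clear of the gate. I'll continue.

>>> apply_moves --series '[[[-1, -0.06, -0.1], 0], [[-1, -0.06, -0.1], 0], [[-1, -0.06, 0], 0], [[-1, -0.06, 0], 0], [[-1, -0.06, 0], 0]]'

```text
time: 5.1
tcp_pos: [0.5481, -0.0178, 0.0232]
eef_rot: [0.003, 0.978, 0.209, 0.012]
contact_force: [1.8, -0.6, 1.0]
opening: 0.0452
```

```bash
python3 -c "
from h import *
rep()"
```

```text
t 5.1 tcp [ 0.5481 -0.0178  0.0232] tray [67.8 49.7] gatef [78.1 21.7] insf [57.5 77.7] open 45.2 F [ 1.8 -0.6  1. ] a [ 0.345 -0.939] yaw 20.2
```

>>> apply_moves --series '[[[-0.6, -0.04, 0], 0], [[-0.6, -0.04, 0], 0], [[0, 0, 0], 0]]'

```text
time: 5.4
tcp_pos: [0.5312, -0.0184, 0.0229]
eef_rot: [0.002, 0.978, 0.208, 0.009]
contact_force: [0.4, -0.4, -0.3]
opening: 0.0452
```

```bash
python3 -c "
from h import *
rep()"
```

```text
t 5.4 tcp [ 0.5312 -0.0184  0.0229] tray [84.7 49.2] gatef [95.  21.2] insf [74.4 77.2] open 45.2 F [ 0.4 -0.4 -0.3] a [ 0.344 -0.939] yaw 20.1
```

>>> apply_moves --series '[[[-0.2, 0, 0], -5], [[-0.2, 0, 0], -5], [[-0.2, 0, 0], -5], [[0, 0, 0], 0]]'

```text
time: 5.8
tcp_pos: [0.5245, -0.0185, 0.0225]
eef_rot: [0.004, 0.997, 0.075, 0.008]
contact_force: [0.1, -0.7, 0.5]
opening: 0.0456
```

```bash
python3 - <<'E'
from h import *
rep()
b=(165,265,205,345)
im=r.snapshot("side");c=im[b[0]:b[1],b[2]:b[3],::-1];cv2.imwrite(f"pics/side7.png",cv2.resize(c,None,fx=5.5,fy=5.5,interpolation=cv2.INTER_CUBIC))
for x in(89,105,121): print(x,((proj("side",[*t2w((x,77)),.064])-[205,165])*5.5).round(0))
E
```

```text
t 5.8 tcp [ 0.5245 -0.0185  0.0225] tray [91.4 48.8] gatef [93.8 18.9] insf [89.  78.7] open 45.6 F [ 0.1 -0.7  0.5] a [ 0.081 -0.997] yaw 4.6
89 [444. 370.]
105 [414. 373.]
121 [385. 377.]
```

View pics/side7.png

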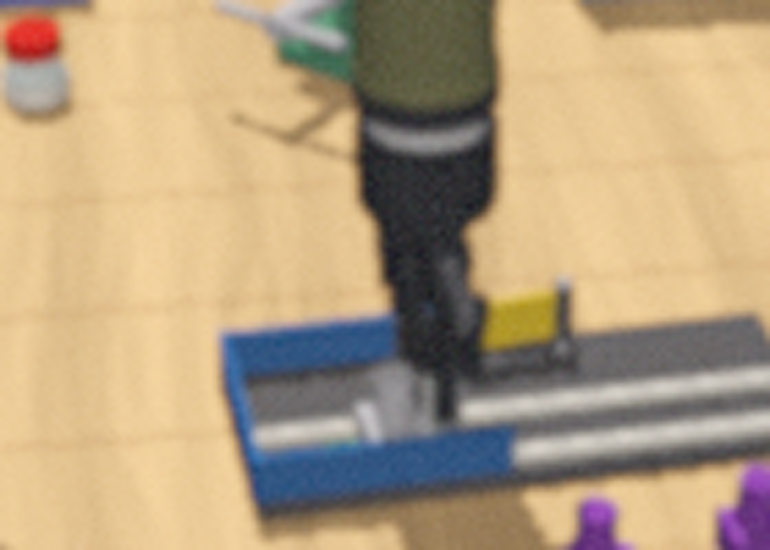

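The insert is upright in the pen at about x≈117, and the gate is lying along tray x, held by the gate finger. I'll back off a few mm and lift straight out.

>>> apply_moves --series '[[[0.4, 0.03, 0], 0], [[0, 0, 2], 0], [[0, 0, 4], 0], [[0, 0, 4], 0], [[0, 0, 4], 0]]'

```text
time: 6.35
tcp_pos: [0.5214, -0.017, 0.159]
eef_rot: [0.001, 0.997, 0.08, -0.003]
contact_force: [1.1, 0.5, -0.4]
opening: 0.0452
```

>>> apply_moves --series '[[[0, 0, 4], 0], [[-3, 3, 3], 0], [[-3, 4, 2], 0], [[-3, 4, 0], 0], [[-2, 4, 0], 0]]'

```text
time: 6.85
tcp_pos: [0.4185, 0.1303, 0.257]
eef_rot: [0.002, 0.997, 0.079, 0.005]
contact_force: [0.6, 0.3, -0.7]
opening: 0.046
```

>>> apply_moves --series '[[[0, 4, 0], 0], [[0, 4, 0], 0], [[0, 4, 0], 0], [[0, 0, 0], 0], [[0, 0, 0], 0]]'

```text
time: 7.35
tcp_pos: [0.4123, 0.2593, 0.258]
eef_rot: [0.001, 0.996, 0.086, 0.004]
contact_force: [-0.5, -0.4, -0.0]
opening: 0.0452
```

```bash
python3 - <<'E'
from h import *
rep()
im=r.snapshot("top");cv2.imwrite("pics/top8full.png",im[:,:,::-1])
c=im[110:270,200:400,::-1];cv2.imwrite("pics/top8.png",cv2.resize(c,None,fx=3.7,fy=3.7,interpolation=cv2.INTER_CUBIC))
im=r.snapshot("side");c=im[190:290,205:365,::-1];cv2.imwrite("pics/side8.png",cv2.resize(c,None,fx=4.8,fy=4.8,interpolation=cv2.INTER_CUBIC))
E
```

```text
t 7.35 tcp [0.4123 0.2593 0.258 ] tray [ 184.4 -236. ] gatef [ 187.5 -265.7] insf [ 181.3 -206.3] open 45.2 F [-0.5 -0.4 -0. ] a [ 0.104 -0.995] yaw 5.9
```

View pics/top8.png

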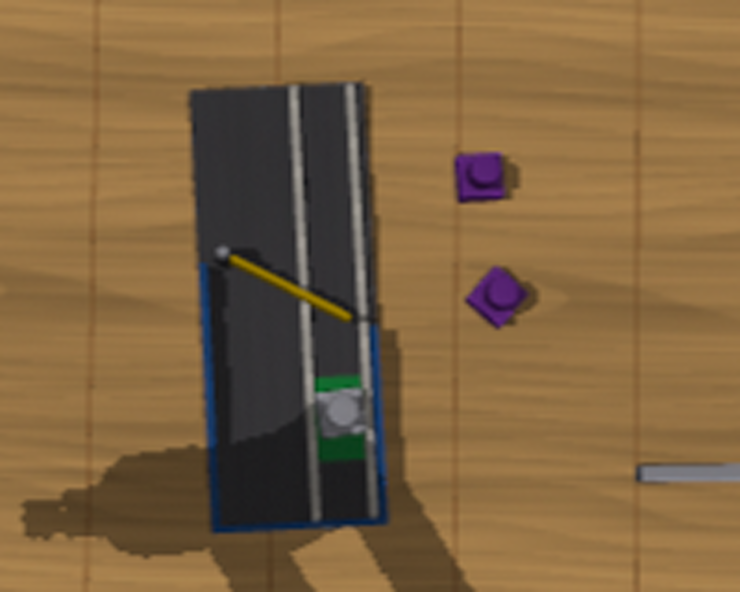

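View pics/side8.png

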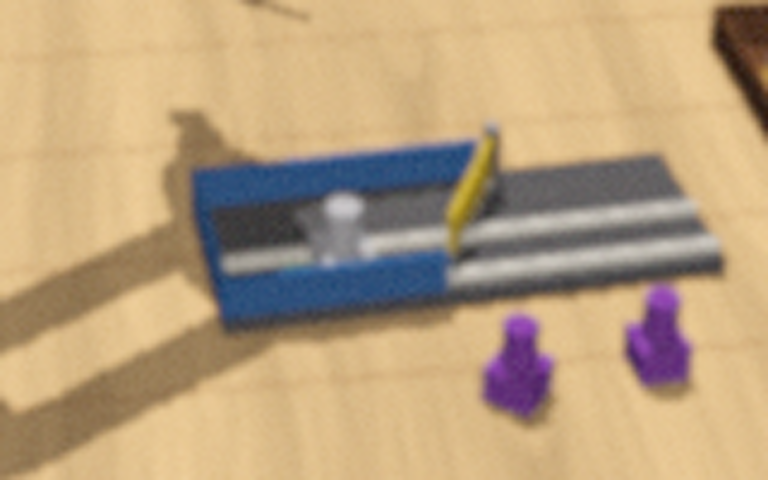

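The top view shows the gate shut, with its tip at crop (350,317), and the insert upright on the green mark at (342,410). The purple pieces haven't moved, and the side view agrees. I'm handing the job in.

```bash
python3 - <<'E'
from h import *
print("insert top",w2t(ray("top",(200+342/3.7,110+410/3.7),.064)),"tip",w2t(ray("top",(200+350/3.7,110+318/3.7),.054)))
print(r.finish_job())
E
```

```text
insert top [115.69907683  77.32507503] tip [51.66406892 87.09978277]
the job is handed in; nothing more can be done
None
```

The insert is in the pen, the gate is shut behind it, and the job is handed in after about 7.4 s of robot time. One finger opened the gate and held it while the other slid the insert along the track. A small turn at the end pushed the insert the last stretch, then I backed off a few mm and lifted out.

- **Insert:** the last pictures put its centre at about (116, 77), upright on the green mark and past the x = 98 limit.
- **Gate:** the tip measured (52, 87) against (50, 87) when shut, so it is fully closed. The gate stayed clear of the insert in every picture taken during the push, but I did not watch it continuously as it swung shut.
- **Forces:** the force readings I took stayed under about 3 N.
- **Other items:** the purple look-alikes had not moved. I did not re-measure the other items one by one, but the arm never went near them.

No checks failed or disagreed.

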